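# Snap the vacuum pump's hose clip shut with the pliers

### The job

The hose clip on the small vacuum pump's inlet sleeve is still gaping open. Take the hose-clip pliers from the steel tray, put their jaws over the clip's two ears and squeeze the handles until the clip clicks shut, gently enough not to crush the clip, then let the jaws open, draw the pliers off and lay them back flat on the tray's ribs. Work the clip only with the pliers, and leave the filter and the things standing around undisturbed.

Things in the scene. Friction and masses are not known exactly. Their poses are not given: they have to be found in the camera images.
- pump: Compact diaphragm vacuum pump, fixed. Origin on the bench under the axis of its upright inlet nozzle; z up. Black square head (70 x 84 mm) centred on that axis, top at z = 96 mm; white motor behind it along +x to 130 mm from the axis, switch up to 103 mm high. A black rubber sleeve, 25 mm in diameter, stands on the nozzle from z = 108 to 152 mm.
- filter: White capsule filter on top of the sleeve, 35 mm in diameter, 52 mm high with its upper nozzle, fixed to the pump, fragile. Origin under its centre, 160 mm above the bench on the inlet's axis.
- clip: White nylon snap-grip hose clip round the sleeve. Origin on the band's axis at mid height, 128 mm above the bench; z up. Band 32 mm outside diameter, 12 mm high. Two ears (18 long, 5 thick, 12 mm high) stick out along the clip's -x, from 14 to 32 mm off the axis: pliers are pushed on along its +x. It spins on the sleeve about z (drag 2 N at the ears), so it centres itself between jaws.
- clip_ear_fixed (a point): Middle of the outer face of the ear on the clip's -y side (23 mm from the axis along -x, 8 mm to -y). Axes as the clip's.
- clip_ear_moving (a point): Middle of the outer face of the other ear, on the +y side, which swings about a hinge at the back of the band (14 mm behind the axis). Over the outer faces the two ears measure about 26 mm open and 15 to 21 mm clicked. Axes turn with this ear.
- clip_jaw (a joint): Angle of the moving ear: 0 to 0.02 gaping open as found. Where it clicks home depends on the sleeve's thickness and is not known beforehand: 0.14 to 0.31 rad. Its barb resists up to about 8 N at each ear, then snaps in over the last 0.06 rad and stays; let go before that, it springs back below 0.06. The pliers' forces on the clip, added up, must stay under 30 N or it is crushed.
- tray: Stainless instrument tray, 240 x 170 mm, rim 14 mm high, fixed. Origin under its centre; z up. Two ribs run along its whole y, tops at z = 15 mm: one at x = +50 mm (16 mm wide), one at x = -50 mm (10 mm wide).
- pliers: Hose-clip pliers, black grips, 170 mm long, 0.23 kg, lying flat across both ribs, jaws to the tray's +x. Origin on the pivot at the underside; x towards the jaws, z up. Jaws 14 mm high, mid height z = 11 mm, tips at x = 55 mm; open they are 38 mm apart at the tips, 31 mm at the throat stop, a cross-piece at x = 40 mm on which the ends of the clip's ears bottom. Balance point near x = -56 mm.
- pliers_handles (a point): Best place to squeeze: midway between the two grips, 60 mm behind the pivot, 11 mm over the pliers' underside. Pinch across y: 62 mm over the grips' flat outer faces when open (parallel then), less by some 15 to 25 mm once the clip is shut. Grips 80 mm long (35 to 115 mm behind the pivot), 22 mm high, 13 mm thick. Axes as the pliers'.
- pliers_arm (a joint): How far the pliers are closed: 0 open, 0.11 where the jaws meet the ears, as far as that clip needs when shut, stop 0.54. A spring opens them: at pliers_handles they start to close at 8 N (7 N holds them open), 11 N near 0.3 rad with empty jaws, 16 to 20 N makes the clip click, about 24 N then crushes it. Closing drags them some 5 mm forward between the fingers, so ease back off the ears first.
- oil_bottle: Amber dropper bottle, 33 mm in diameter, 64 mm high, origin under its centre. A bystander.
- slide_box: Blue plastic slide box, 98 x 83 x 33 mm, origin under its centre. A bystander.
- beaker: Small glass beaker, 48 mm in diameter, 62 mm high, origin under its centre. A bystander.

How it is judged:
By the outcome, as a careful person would: the job done as asked, in the order asked, and still so for the second after the job is handed in, with the robot touching nothing.
It also fails if it takes over 64 s, if anything falls off the work surface, if the arm or the gripper's body presses on something with over 40 N, if the wrist force passes 120 N, or if a joint passes its speed limit or range.

### The arm

A 7-joint arm with a two-finger parallel gripper is mounted at the origin on the work surface. World frame = base frame: x ahead of the robot, y to its left, z up, the work surface at z = 0. Lengths are in mm, angles in degrees, forces in N, time in s.
With the tool pointing down it reaches from about 425 to 875 mm from the base axis. Payload 4.7 kg.
Tool frame: the origin (TCP) lies midway between the tips of the shut fingers; the grasp point (between the pads) lies 19 mm behind it; y points along the fingers, z is the direction in which the jaws open and shut, and the axes are right-handed (so a half turn about y gives the same grasp; the last joint's range is limited). The gripper opens to 85 mm and grips with 20 to 120 N. Pads are 22 mm wide; open, the fingers measure 114 mm over their backs; the gripper's body (76 mm by 85 mm) begins 54 mm behind the grasp point. The pads swing forward as they close: fully open they stand 13 mm farther back than shut.
Start: joints at [69.506, 18.392, -4.016, 83.108, 1.295, 78.541, -3.26], TCP at [236.122, -605.616, 231.349] pointing down, gripper open.
Joint ranges: [-163.93, 163.93], [-17.29, 119.83], [-79.2, 71.16], [3.27, 140.29], [-89.18, 269.18], [5.43, 117.66], [-154.24, 154.24]. Speed limits (degrees/s): [147.25, 147.25, 180, 180, 180, 180, 180].

### API

Orientations are given as a 3x3 rotation matrix whose columns are the frame's x, y, z axes.
In Python, from bench import manip gives the robot as it stands.
- The arm moves only by the tool carry_out, never from a script. Its argument "deltas" is one flat list of numbers, 7 for each row, row after row: the turn, a rotation vector about the tool's x, y, z in degrees, then the shift along the tool's x, y, z in cm, then the finger opening in cm, from 0 to 8.54. In form: [wx, wy, wz, x, y, z, grip, wx, wy, wz, x, y, z, grip, ...]. A call has 1 to 8 rows; each row shifts and turns the commanded pose from where the row before left it, along the tool's axes as they then stand; what a row does not reach is not made up. A row lasts 1/12 s, in which the tool goes at most 41.7 mm and 7.16 degrees, less where a joint would pass 70% of its speed; a pose out of reach is approached as far as the arm can. A call with a gripper value outside its range is refused whole. The fingers move at their own pace and stop on an object; the grip force is fixed at half the most. Time passes only in rows, so rows that do not move let the fingers close. It gives the time, the measured TCP pose, the force and the opening at its end, in the units of the state.
- manip.read_state(): the state, without advancing time (a new reading comes with each control period).
- manip.snapshot(name): name is "scene" or "side" or "wrist"; returns the picture (420x560x3 uint8, red, green, blue); there is no depth.
- manip.get_calibration(name): a dict with "fov_y" (degrees; the focal length in pixels is half the picture's height over the tangent of half this angle, whatever the lens; pixels are square), "cx", "cy" (the principal point, pixels), "world_to_cam" (4x4, takes a point from world to camera coordinates). Camera axes: x right, y down, z forward; pixel columns grow to the right and rows downward; lengths in mm; the calibration is good to about 2 mm. A picture is of the moment at which its call begins: read the wrist's pose just before it. get_calibration takes no time and is no camera call; for the wrist camera it gives the pose at the moment of the call.
- manip.hand_in(): hands the job in, once; it reports no verdict.
The state is a dict: "time_s": time; "q": joint angles; "joint_vel": joint speeds; "tau": joint torques, N m; "tcp_pos": TCP position; "tcp_rot": TCP orientation; "wrist_force": force on the tool from outside, world axes, zero at the start; "torque": the same for the moment, N m; "grip_width": finger opening in mm.
Only numpy, scipy, OpenCV 4.12 (cv2) and the standard library are available. Lean on these libraries where they do the work, as an engineer would, in place of code of your own. Each camera call takes 0.05 s, during which the arm holds its last target. There are 200 camera calls.

## Working session

There is one attempt and no reset: what is moved stays moved. The work goes in short steps, Python scripts to look and compute and a tool call to move; the robot and the scene stay as the last step left them, time stands still between calls to the robot, and variables do not carry over. Pictures are saved under pics/ and viewed, about 8 in all and at most 12, crops included, and the job is handed in when it is done.

Besides the shell and the picture viewer there is one more tool, called after ">>>" in YAML: its name, and indented under it one key for each argument. carry_out: Moves the arm, as the interface text tells. Its arguments: {"type":"object","properties":{"deltas":{"type":"array"}},"required":["deltas"]}

```bash
mkdir -p pics; cat > h.py <<'E'
import numpy as np, cv2
from bench import manip
def cal(n):
    c=manip.get_calibration(n); f=210/np.tan(np.radians(c["fov_y"])/2)
    return f,c["cx"],c["cy"],np.array(c["world_to_cam"])
def ray(n,u,v,z,c=None):
    f,cx,cy,T=c or cal(n); R=T[:3,:3]; o=-R.T@T[:3,3]
    d=R.T@np.array([(u-cx)/f,(v-cy)/f,1]); return o+d*(z-o[2])/d[2]
def proj(n,p,c=None):
    f,cx,cy,T=c or cal(n); q=T[:3,:3]@np.array(p,float)+T[:3,3]
    return np.array([cx+f*q[0]/q[2],cy+f*q[1]/q[2]])
def shot(n,name):
    im=manip.snapshot(n); cv2.imwrite(f"pics/{name}.png",im[:,:,::-1]); return im
E
python3 - <<'E'
from h import *
a=shot("scene","s0");b=shot("side","d0");w=shot("wrist","w0")
for n in("scene","side","wrist"):
    f,cx,cy,T=cal(n);print(n,f,cx,cy,np.round(-T[:3,:3].T@T[:3,3]),np.round(T[:3,:3],2).tolist())
s=manip.read_state();print(s["time_s"],s["tcp_pos"],s["tcp_rot"],s["grip_width"],s["wrist_force"])
E
```

```text
scene 438.47596674335455 276.5948050374408 212.26456035943437 [1203. -106.  945.] [[0.24, 0.97, -0.02], [0.78, -0.2, -0.59], [-0.58, 0.13, -0.81]]
side 381.84679802051056 288.4474847592494 212.15871246891444 [179. 559. 893.] [[-0.79, -0.61, 0.01], [-0.47, 0.59, -0.65], [0.39, -0.52, -0.76]]
wrist 341.016868368269 276.5981589561737 209.0240232992015 [ 307. -577.  372.] [[0.36, -0.93, -0.0], [-0.89, -0.35, 0.3], [-0.28, -0.11, -0.95]]
0.15 [ 235.93959956 -605.23832282  230.48346258] [[-9.31673079e-01 -6.21359009e-04  3.63297244e-01]
 [-3.63297761e-01  1.30976709e-03 -9.31672164e-01]
 [ 1.03068118e-04 -9.99998949e-01 -1.44601307e-03]] 85.46746382475716 [-0.16479601  0.17245313 -0.20206495]
```

View pics/s0.png

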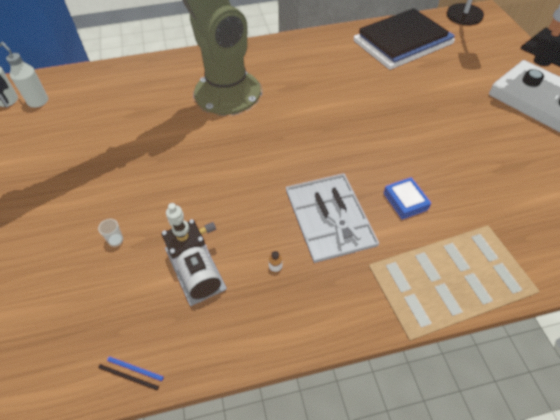

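View pics/d0.png

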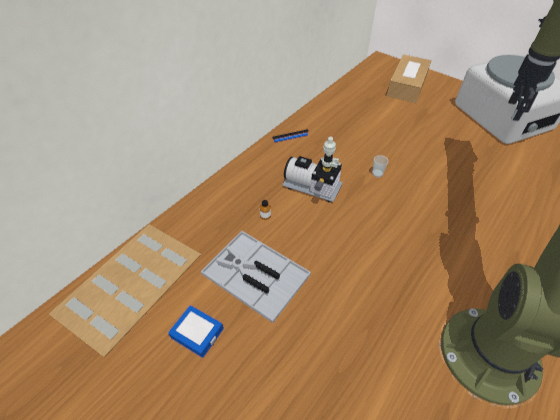

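The scene view shows the tray with the pliers at about (331,216), the pump's filter top at (175,208), the bottle at (275,262), the blue box at (407,197) and the beaker at (111,235). The side view agrees: tray at (256,275), pump at (315,178). Next I'll enlarge crops of the pliers and the pump.

```bash
python3 - <<'E'
from h import *
a=cv2.imread("pics/s0.png");b=cv2.imread("pics/d0.png")
def crop(im,x,y,w,h,s): return cv2.resize(im[y:y+h,x:x+w],None,fx=s,fy=s,interpolation=cv2.INTER_CUBIC)
top=np.hstack([crop(a,280,170,100,75+15,4)[:, :400],crop(a,140,190,100,90,4)])
bot=np.hstack([crop(b,195,228,120,60+30,4)[:240+60,:400],crop(b,270,130,100,75,4)[:300]]) if 0 else np.hstack([cv2.resize(b[228:324,198:316],(400,325)),cv2.resize(b[130:206,280:374],(400,325))])
cv2.imwrite("pics/c0.png",np.vstack([top,bot])[:600]);
print(top.shape,bot.shape)
E
```

```text
(360, 800, 3) (325, 800, 3)
```

View pics/c0.png

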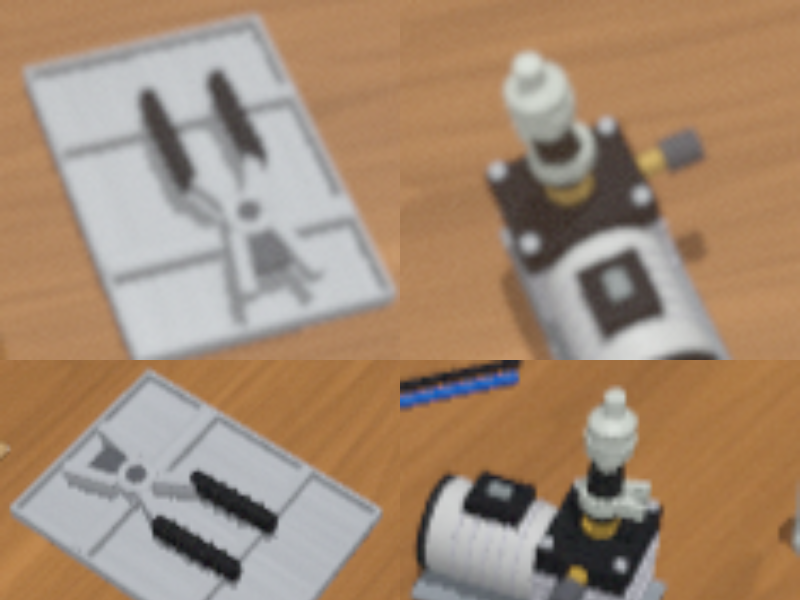

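```bash
cat >> h.py <<'E'
def tri(ps,pd,ns=("scene","side")):
    A=[];b=[]
    for n,(u,v) in zip(ns,(ps,pd)):
        f,cx,cy,T=cal(n); k=np.array([[f,0,cx],[0,f,cy],[0,0,1]])@T[:3]
        for i,w in((0,u),(1,v)): r=w*k[2]-k[i]; A.append(r[:3]); b.append(-r[3])
    x,res,_,_=np.linalg.lstsq(np.array(A),np.array(b),rcond=None); return np.round(x,1)
E
python3 - <<'E'
from h import *
S=lambda x,y:(280+x/4,170+y/4); S2=lambda x,y:(140+(x-400)/4,190+y/4)
D=lambda x,y:(198+x*118/400,228+(y-360)*96/325); D2=lambda x,y:(280+(x-400)*94/400,130+(y-360)*76/325)
print("pivot",tri(S(249,210),D(136,474)),ray("scene",*S(249,210),36),ray("side",*D(136,474),36))
for n,s in dict(Lnear=(187,187),Lfar=(147,93),Rnear=(262,160),Rfar=(215,74),tipL=(238,320),tipR=(308,300)).items(): print(n,ray("scene",*S(*s),30).round(1))
for n,s in dict(a=(196,478),b=(272,524),c=(158,524),d=(236,574)).items(): print(n,ray("side",*D(*s),33).round(1))
for n,s in dict(tl=(25,70),tr=(258,15),br=(398,292)).items(): print("tray",n,ray("scene",*S(*s),14).round(1))
print("tray top(side)",ray("side",*D(150,372),14).round(1),ray("side",*D(380,515),14).round(1),ray("side",*D(12,510),14).round(1))
print("filter",tri(S2(528,62),D2(615,395)),ray("scene",*S2(528,62),210),ray("side",*D2(615,395),210))
print("ring",ray("scene",*S2(562,155),128))
print("ear",ray("side",*D2(648,494),132))
for s in[(497,172),(606,126),(642,196),(530,243)]: print("screw",ray("scene",*S2(*s),98).round(1))
print("bottle",ray("scene",275,262,30).round(),"beaker",ray("scene",111,235,31).round(),"box",ray("scene",407,197,33).round())
E
```

```text
pivot [621.9 188.7  32.5] [624.70449791 188.42356507  36.        ] [619.45248863 189.09843081  36.        ]
Lnear [594.  157.8  30. ]
Lfar [513.9 155.3  30. ]
Rnear [585.5 211.2  30. ]
Rfar [509.6 204.1  30. ]
tipL [696.4 157.8  30. ]
tipR [693.4 203.6  30. ]
a [581.5 161.5  33. ]
b [508.6 157.1  33. ]
c [577.  210.9  33. ]
d [502.8 207.1  33. ]
tray tl [461.6  84.8  14. ]
tray tr [454.2 255.2  14. ]
tray br [692.7 265.2  14. ]
tray top(side) [691.8  95.6  14. ] [454.1  89.3  14. ] [684.3 264.6  14. ]
filter [ 605.8 -201.4  211.8] [ 604.94735787 -201.14533399  210.        ] [ 606.79715921 -204.48880713  210.        ]
ring [ 609.28082588 -199.58502007  128.        ]
ear [ 577.01537023 -214.99888468  132.        ]
screw [ 590.1 -241.1   98. ]
screw [ 573.2 -175.4   98. ]
screw [ 627.5 -161.4   98. ]
screw [ 643.2 -227.2   98. ]
bottle [690.  -2.  30.] beaker [ 514. -382.   31.] box [587. 380.  33.]
```

>>> carry_out:
  deltas: [0,6.1,0,0,0,0,8.5,0,6.1,0,0,0,0,8.5,0,6.1,0,0,0,0,8.5,0,0,0,-1.7,0,-3.6,8.5,0,0,0,-1.7,0,-3.6,8.5,0,0,0,-1.7,0,-3.6,8.5,0,0,0,-1.7,0,-3.6,8.5,0,0,0,-1.7,0,-3.6,8.5]

```text
time_s: 0.82
tcp_pos: [311.9, -419.4, 231.0]
tcp_rot: [[-0.999, -0.0, 0.052], [-0.052, 0.0, -0.999], [0.0, -1.0, -0.0]]
wrist_force: [1.5, -0.8, -0.2]
grip_width: 85.4
```

>>> carry_out:
  deltas: [0,0,0,-1.7,0,-3.6,8.5,0,0,0,-1.7,0,-3.6,8.5,0,0,0,-1.7,0,-3.6,8.5,0,0,0,-1.7,0,-3.6,8.5,0,0,0,-1.7,0,-3.6,8.5,0,0,0,-1.7,0,-3.6,8.5,0,0,0,-1.7,0,-3.6,8.5,0,0,0,-1.7,0,-3.6,8.5]

```text
time_s: 1.48
tcp_pos: [432.4, -124.8, 231.3]
tcp_rot: [[-0.999, 0.0, 0.052], [-0.052, -0.001, -0.999], [-0.0, -1.0, 0.001]]
wrist_force: [-0.1, -0.2, -0.3]
grip_width: 84.8
```

>>> carry_out:
  deltas: [0,0,0,-1.7,0,-3.6,8.5,0,0,0,-1.7,0,-3.6,8.5,0,0,0,-1.7,0,-3.6,8.5,0,0,0,-1.7,0,-3.6,8.5,0,0,0,-1.7,0,-3.6,8.5,0,0,0,-1.7,1,-3.0,8.5,0,0,0,-1,2,-1.5,8.5,0,0,0,0,2,0,8.5]

```text
time_s: 2.15
tcp_pos: [533.6, 109.7, 181.4]
tcp_rot: [[-0.998, 0.003, 0.059], [-0.059, 0.004, -0.998], [-0.003, -1.0, -0.004]]
wrist_force: [-0.9, -0.4, -0.0]
grip_width: 85.0
```

```bash
python3 - <<'E'
from h import *
s=manip.read_state();print(s["time_s"],s["tcp_pos"],s["tcp_rot"],s["grip_width"],s["wrist_force"])
c=cal("wrist");shot("wrist","w1");np.save("w1.npy",np.array([*c[:3],*c[3].ravel()]))
E
```

```text
2.15 [533.6454837  109.70295195 181.36208567] [[-0.99823796  0.00262293  0.0592798 ]
 [-0.05926927  0.00392558 -0.99823431]
 [-0.00285101 -0.99998885 -0.0037632 ]] 84.96464151677206 [-0.91058658 -0.40347416 -0.00476462]
```

View pics/w1.png

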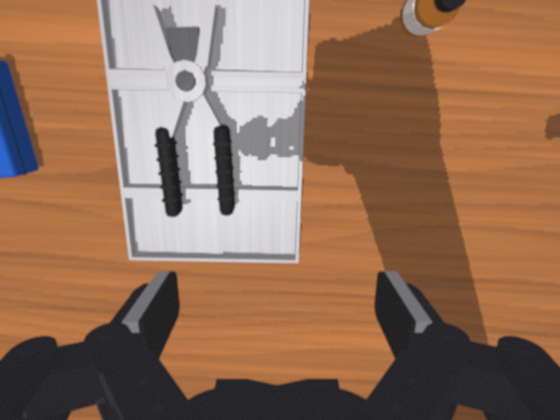

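```bash
python3 - <<'E'
from h import *
d=np.load("w1.npy");c=(d[0],d[1],d[2],d[3:].reshape(4,4))
P={k:ray("wrist",*v,z,c).round(1) for k,(v,z) in dict(piv=((186,81),33),Lf=((174,212),37),Ln=((162,132),37),Rf=((227,211),37),Rn=((222,130),37),tipL=((158,8),33),tipR=((219,8),33),trayBL=((131,261),14),trayBR=((298,262),14),rib2L=((127,187),15),rib2R=((298,187),15),rib1L=((112,80),15),rib1R=((303,83),15)).items()}
for k,v in P.items(): print(k,v)
f=lambda a,b:np.degrees(np.arctan2(*(P[a]-P[b])[1::-1]))
print(f("Ln","Lf"),f("Rn","Rf"),f("rib2L","rib2R")-90,f("trayBL","trayBR")-90,f("rib1L","rib1R")-90)
s=manip.read_state();print(s["tcp_pos"],s["joint_vel"])
E
```

```text
piv [620.8 187.7  33. ]
Lf [511.1 199.5  37. ]
Ln [580.  207.2  37. ]
Rf [514.9 152.7  37. ]
Rn [584.6 157.9  37. ]
tipL [671.3 207.7  33. ]
tipR [674.  161.8  33. ]
trayBL [448.9 250.9  14. ]
trayBR [458.   84.1  14. ]
rib2L [525.5 249.   15. ]
rib2R [535.1  90.2  15. ]
rib1L [618.6 255.   15. ]
rib1R [625.8  93.1  15. ]
6.376697494084432 4.266673176789376 3.459514409259967 3.1227531543386675 2.546374148700295
[530.16250452 106.32182632 176.43573567] [ 2.33572921 -1.89983161  2.65618498  1.1661103  -1.12472766  6.18032516
  2.29822138]
```

The wrist view shows the pliers with the pivot at (186,81) and the grips at (162,132)-(174,212) and (222,130)-(227,211), all clear of obstacles. The squeeze point is about (562,181.5) and the pliers' heading about 5.6°. I'll move above it.

>>> carry_out:
  deltas: [0,-2.6,0,0,0,0,8.5,0,0,0,-1.3,2,-2.4,8.5,0,0,0,-1.3,2,-2.4,8.5,0,0,0,-1.3,2,-2.4,8.5,0,0,0,0,2,0,8.5,0,0,0,0,1.5,0,8.5,0,0,0,0,0,0,8.5,0,0,0,0,0,0,8.5]

```text
time_s: 2.87
tcp_pos: [563.7, 178.3, 85.9]
tcp_rot: [[-0.995, -0.002, 0.097], [-0.097, -0.001, -0.995], [0.002, -1.0, 0.001]]
wrist_force: [0.2, -0.8, 1.0]
grip_width: 84.9
```

>>> carry_out:
  deltas: [0,0,0,0,0,0,8.5,0,0,0,0,0,0,8.5]

```text
time_s: 3.03
tcp_pos: [565.2, 178.9, 87.9]
tcp_rot: [[-0.995, 0.003, 0.097], [-0.097, -0.0, -0.995], [-0.003, -1.0, 0.0]]
wrist_force: [0.1, 0.7, -0.3]
grip_width: 85.4
```

```bash
python3 - <<'E'
from h import *
s=manip.read_state();print(s["time_s"],s["tcp_pos"],s["tcp_rot"],s["grip_width"],s["wrist_force"],s["joint_vel"])
c=cal("wrist");im=shot("wrist","w2");np.save("w2.npy",np.array([*c[:3],*c[3].ravel()]))
E
```

```text
3.0333 [565.21180122 178.93075669  87.94499934] [[-9.95329637e-01  2.53758803e-03  9.65011643e-02]
 [-9.65015773e-02 -4.05166682e-05 -9.95332831e-01]
 [-2.52183477e-03 -9.99996779e-01  2.85208688e-04]] 85.43661129708067 [ 0.1126657   0.74561518 -0.34162822] [ 0.00253307  0.00461394 -0.12190073  0.04540169  0.03956367 -0.06884703
 -0.14916975]
```

View pics/w2.png

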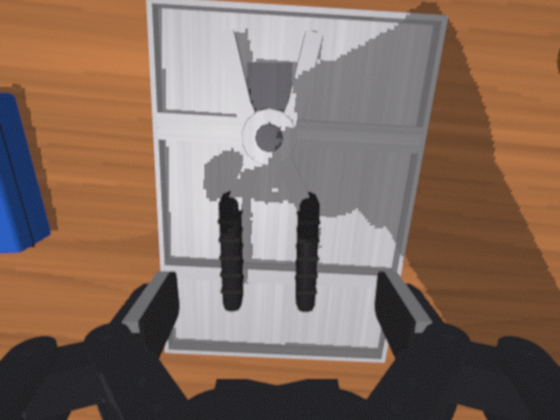

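```bash
python3 - <<'E'
from h import *
d=np.load("w2.npy");c=(d[0],d[1],d[2],d[3:].reshape(4,4))
P={k:ray("wrist",*v,z,c).round(1) for k,(v,z) in dict(piv=((268,137),35),Ln=((230,197),37),Lf=((233,307),37),Rn=((311,197),37),Rf=((306,307),37),tipL=((239,33),33),tipR=((315,34),33),tBL=((168,352),14),tBR=((386,358),14),tTL=((150,2),14),tTR=((445,17),14)).items()}
for k,v in P.items(): print(k,v)
f=lambda a,b:np.degrees(np.arctan2(*(b-a)[1::-1]))
m=(P["Ln"]+P["Lf"]+P["Rn"]+P["Rf"])/4; t=(P["tipL"]+P["tipR"])/2
print("mid",m,"heads",f(m,P["piv"]),f(m,t),f(P["piv"],t),f(P["Rf"],P["Rn"]),f(P["Lf"],P["Ln"]), np.linalg.norm(m-P["piv"]))
print("tray h",f(P["tBL"],P["tTL"]),f(P["tBR"],P["tTR"]),f(P["tBR"],P["tBL"])-90,f(P["tTR"],P["tTL"])-90,(P["tBL"]+P["tBR"]+P["tTL"]+P["tTR"])/4)
R=d[3:].reshape(4,4)
s=manip.read_state()
Rt=np.array(s["tcp_rot"]); h=m+15*(P["piv"]-m)/np.linalg.norm(P["piv"]-m); print("handle",h,"tool shift",Rt.T@(h-s["tcp_pos"]))
E
```

```text
piv [621.4 189.1  35. ]
Ln [585.  208.1  37. ]
Lf [510.8 202.   37. ]
Rn [589.5 160.8  37. ]
Rf [515.4 154.6  37. ]
tipL [672.7 208.9  33. ]
tipR [676.1 169.4  33. ]
tBL [450.9 251.1  14. ]
tBR [461.4  84.   14. ]
tTL [686.6 261.4  14. ]
tTR [695.2  95.9  14. ]
mid [550.175 181.375  37.   ] heads 6.190052860005627 3.5813593760067115 0.05405260614662677 4.782838399695082 4.699731199091901 71.67060938767023
tray h 2.502211708738662 2.9137378504358185 3.595546103185285 2.9746278774074284 [573.525 173.1    14.   ]
handle [565.08173805 182.99177152  36.58141838] tool shift [-0.22397249 51.27546482 -3.97730585]
```

>>> carry_out:
  deltas: [0,0.8,0,0.15,1.5,-0.45,8.5,0,0,0,0,2,0,8.5,0,0,0,0,2,0,8.5,0,0,0,0,1.5,0,8.5,0,0,0,0,1.0,0,8.5,0,0,0,0,0.5,0,8.5,0,0,0,0,0,0,8.5,0,0,0,0,0,0,8.5]

```text
time_s: 3.75
tcp_pos: [562.7, 183.9, 1.9]
tcp_rot: [[-0.996, 0.001, 0.084], [-0.084, 0.0, -0.996], [-0.001, -1.0, -0.0]]
wrist_force: [1.1, 0.6, -0.1]
grip_width: 85.0
```

>>> carry_out:
  deltas: [0,0,0,0,0,0,7.0,0,0,0,0,0,0,6.6,0,0,0,0,0,0,6.4,0,0,0,0,0,0,6.4,0,0,0,0,0,0,6.4,0,0,0,0,0,0,6.4]

```text
time_s: 4.25
tcp_pos: [562.3, 183.6, 1.4]
tcp_rot: [[-0.996, 0.0, 0.084], [-0.084, -0.0, -0.996], [-0.0, -1.0, 0.0]]
wrist_force: [0.5, 0.2, -0.2]
grip_width: 64.1
```

>>> carry_out:
  deltas: [0,0,0,0,0,0,6.3,0,0,0,0,0,0,6.2,0,0,0,0,0,0,6.2]

```text
time_s: 4.5
tcp_pos: [562.2, 183.7, 1.3]
tcp_rot: [[-0.996, -0.0, 0.084], [-0.084, -0.0, -0.996], [0.0, -1.0, 0.0]]
wrist_force: [-0.1, 0.5, 1.0]
grip_width: 61.9
```

>>> carry_out:
  deltas: [0,0,0,0,0,0,6.15,0,0,0,0,0,0,6.15,0,0,0,0,0,0,6.15]

```text
time_s: 4.75
tcp_pos: [562.2, 183.7, 1.4]
tcp_rot: [[-0.996, 0.0, 0.084], [-0.084, -0.0, -0.996], [-0.0, -1.0, 0.0]]
wrist_force: [-1.3, -0.5, 2.9]
grip_width: 61.9
```

>>> carry_out:
  deltas: [0,0,0,0,0,0,6.1,0,0,0,0,0,0,6.1,0,0,0,0,0,0,6.1]

```text
time_s: 5.0
tcp_pos: [562.3, 183.8, 1.5]
tcp_rot: [[-0.996, 0.0, 0.084], [-0.084, -0.0, -0.996], [-0.0, -1.0, 0.0]]
wrist_force: [-1.7, -0.6, 4.5]
grip_width: 60.9
```

>>> carry_out:
  deltas: [0,0,0,0,0,0,6.0,0,0,0,0,0,0,6.0,0,0,0,0,0,0,6.0]

```text
time_s: 5.25
tcp_pos: [562.3, 183.8, 1.8]
tcp_rot: [[-0.996, 0.0, 0.084], [-0.084, -0.0, -0.996], [-0.0, -1.0, 0.0]]
wrist_force: [-2.2, -0.9, 6.2]
grip_width: 60.1
```

>>> carry_out:
  deltas: [0,0,0,0,-0.3,0,6.0,0,0,0,0,-0.5,0,6.0,0,0,0,0,-1,0,6.0,0,0,0,0,-1.5,0,6.0,0,0,0,0,-2,0,6.0,0,0,0,0,-2,0,6.0,0,0,0,0,0,0,6.0,0,0,0,0,0,0,6.0]

```text
time_s: 5.92
tcp_pos: [563.5, 184.0, 76.3]
tcp_rot: [[-0.996, 0.004, 0.084], [-0.084, 0.0, -0.997], [-0.004, -1.0, -0.0]]
wrist_force: [-0.2, 0.2, -2.8]
grip_width: 60.5
```

```bash
python3 - <<'E'
from h import *
s=manip.read_state();print(s["time_s"],s["tcp_pos"],s["grip_width"],s["wrist_force"],s["torque"])
c=cal("wrist");im=shot("wrist","w3");np.save("w3.npy",np.array([*c[:3],*c[3].ravel()]));shot("side","d3")
a=cv2.imread("pics/w3.png")[0:400,130:430];b=cv2.imread("pics/d3.png")[190:320,180:330]
cv2.imwrite("pics/c3.png",np.hstack([cv2.resize(a,(330,440)),cv2.resize(b,(460,440))]))
E
```

```text
5.9167 [563.46971177 184.0342501   76.33298414] 60.485350072447716 [-0.20962658  0.20270049 -2.78788101] [ 0.02585112  0.00458492 -0.04761897]
```

View pics/c3.png

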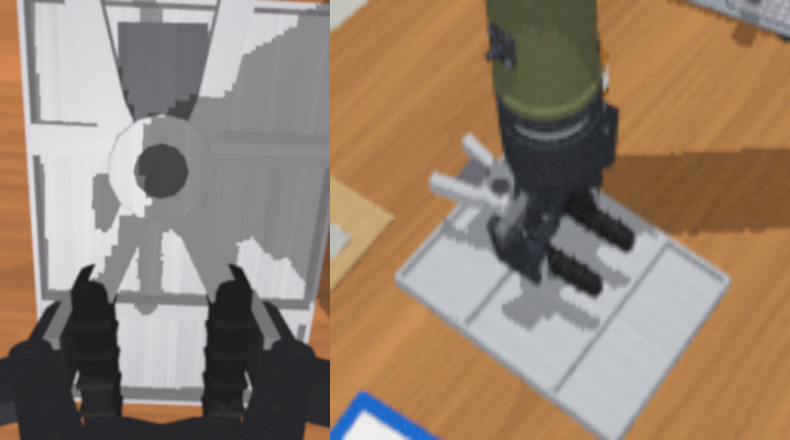

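The pliers hang level between the pads (pivot at about (275,155) in the wrist view), and the wrist force matches their weight. Next I'll go to a vantage pose beside the clip.

>>> carry_out:
  deltas: [0,-3,0,0,-1,0,6.0,0,-5,0,0,-2,0,6.0,0,-5,0,0,-2.5,0,6.0,0,-5,0,0,-2.5,0,6.0,0,-4.4,0,0.7,-2,0.6,6.0,0,0,0,1.4,-2,1.2,6.0,0,0,0,2.1,-1.4,2.0,6.0,0,0,0,2.4,-1,2.3,6.0]

```text
time_s: 6.68
tcp_pos: [530.2, 100.7, 218.6]
tcp_rot: [[-0.888, -0.0, 0.461], [-0.461, 0.002, -0.888], [-0.001, -1.0, -0.002]]
wrist_force: [-0.0, -0.8, -1.3]
grip_width: 60.0
```

>>> carry_out:
  deltas: [0,0,0,2.5,0,2.4,6.0,0,0,0,2.5,0,2.4,6.0,0,0,0,2.5,0,2.4,6.0,0,0,0,2.5,0,2.4,6.0,0,0,0,2.5,0,2.4,6.0,0,0,0,2.2,0,2.0,6.0,0,0,0,2,0,1.9,6.0,0,0,0,1.4,0,1.3,6.0]

```text
time_s: 7.35
tcp_pos: [446.2, -139.1, 217.1]
tcp_rot: [[-0.891, -0.003, 0.454], [-0.454, -0.0, -0.891], [0.002, -1.0, -0.001]]
wrist_force: [1.1, -0.1, -1.5]
grip_width: 60.4
```

>>> carry_out:
  deltas: [0,0,0,0.9,0,0.8,6.0,0,0,0,0.2,0,0.3,6.0,0,0,0,0,0,0,6.0,0,0,0,0,0,0,6.0,0,0,0,0,0,0,6.0]

```text
time_s: 7.77
tcp_pos: [444.0, -149.5, 218.0]
tcp_rot: [[-0.888, -0.0, 0.459], [-0.459, 0.001, -0.888], [-0.0, -1.0, -0.001]]
wrist_force: [0.3, 0.9, -3.2]
grip_width: 60.2
```

```bash
python3 - <<'E'
from h import *
s=manip.read_state();print(s["time_s"],s["tcp_pos"],s["tcp_rot"],s["grip_width"],s["wrist_force"],s["torque"])
c=cal("wrist");im=shot("wrist","w4");np.save("w4.npy",np.array([*c[:3],*c[3].ravel()]))
print(proj("wrist",[606,-201,128],c),proj("wrist",[580,-215,128],c))
E
```

```text
7.7667 [ 444.02116863 -149.47487241  217.99083097] [[-8.88361623e-01 -3.43698594e-04  4.59144323e-01]
 [-4.59144450e-01  7.60951591e-04 -8.88361298e-01]
 [-4.40580744e-05 -9.99999651e-01 -8.33807492e-04]] 60.17026166367811 [ 0.26443396  0.89189214 -3.16123361] [-0.00904999  0.01511547 -0.04377113]
[474.61413786  24.82582316] [467.20659646  76.75476795]
```

View pics/w4.png

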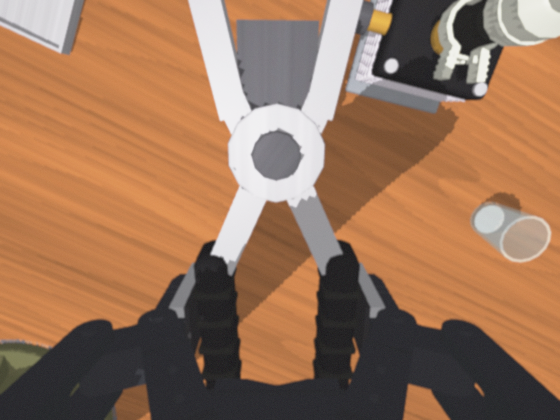

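The clip is in clear view: band around (462,25), ears ending near (444,77) and (482,80). I'll enlarge that part.

```bash
python3 - <<'E'
import cv2
a=cv2.imread("pics/w4.png")[0:100,420:550];cv2.imwrite("pics/c4.png",cv2.resize(a,None,fx=6,fy=6,interpolation=cv2.INTER_CUBIC))
E
```

```text
(no output)
```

View pics/c4.png

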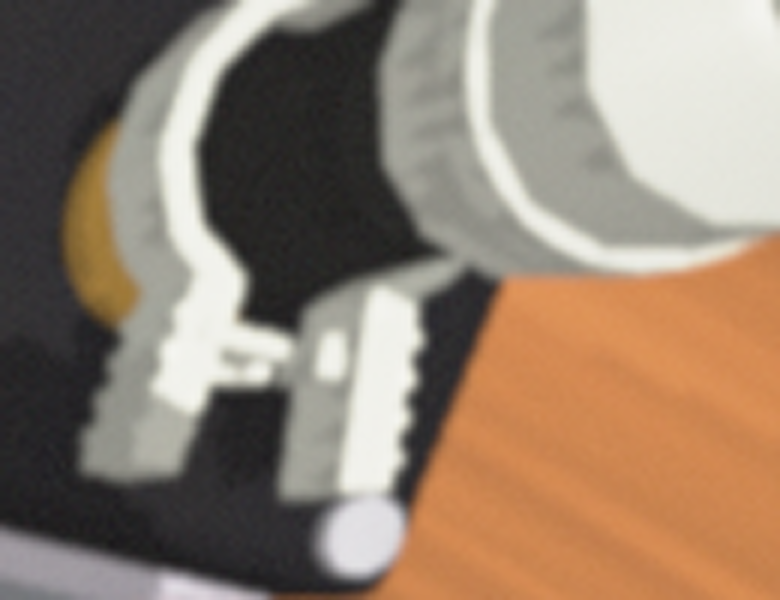

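```bash
python3 - <<'E'
from h import *
d=np.load("w4.npy");c=(d[0],d[1],d[2],d[3:].reshape(4,4))
W=lambda x,y,z=134:ray("wrist",420+(x+.5)/6-.5,(y+.5)/6-.5,z,c)[:2]
P=dict(LoE=W(153,386),LiE=W(195,412),LiB=W(243,282),RiE=W(340,491),RoE=W(388,498),RiB=W(370,288),RoB=W(420,312))
for k,v in P.items(): print(k,v.round(1))
h=lambda a,b:np.degrees(np.arctan2(*(b-a)[::-1]))
print("Rheads",h(P["RoE"],P["RoB"]),h(P["RiE"],P["RiB"]),"L",h(P["LiE"],P["LiB"]))
H=np.radians((h(P["RoE"],P["RoB"])+h(P["RiE"],P["RiB"]))/2);x=np.array([np.cos(H),np.sin(H)]);y=np.array([-x[1],x[0]])
e=P["RoE"]; ax=e+32*x+8*y; print("axis from R ear",ax, "LoE in clip",[(P["LoE"]-ax)@x,(P["LoE"]-ax)@y],"LiE",[(P["LiE"]-ax)@x,(P["LiE"]-ax)@y])
m=(P["RoE"]+P["LoE"])/2; print("mid ends",m,"to axis(606,-201)",h(m,np.array([606,-201])),np.hypot(*(m-[606,-201])))
# filter edge/top check: pliers pivot
print("pivot",ray("wrist",276.5,154.5,218+13.2+20,c))
s=manip.read_state();R=np.array(s["tcp_rot"]);p=ray("wrist",276.5,154.5,218+13.2+20,c);print(R.T@(p-s["tcp_pos"]))
for n in("scene","side"): print(n,proj(n,[606,-201,212]))
E
```

```text
LoE [ 578.  -195.9]
LiE [ 577.9 -201.2]
LiB [ 590.  -198.2]
RiE [ 578.6 -219. ]
RoE [ 580.4 -223.9]
RiB [ 595.5 -209.9]
RoB [ 596.  -215.7]
Rheads 27.416962488110293 28.48137218302492 L 13.73479168916058
axis from R ear [ 604.87103406 -201.79592761] LoE in clip [np.float64(-21.00317137022414), np.float64(17.83232584332182)] LiE [np.float64(-23.512233019429544), np.float64(13.191262126649859)]
mid ends [ 579.15634699 -209.87414342] to axis(606,-201) 18.293177229573104 28.27246236933538
pivot [ 497.09238945 -121.59598347  251.2       ]
[-59.96239048 -33.08503162  -0.51059766]
scene [171.91926372 205.30005674]
side [330.1453729  138.33963684]
```

>>> carry_out:
  deltas: [0,3.4,0,0,0,0,6.0,0,3.4,0,0.5,0,1.0,6.0,0,0,0,1,0.4,2,6.0,0,0,0,1,1.5,2,6.0,0,0,0,1,2,2,6.0,0,0,0,0.8,2,1.6,6.0,0,0,0,0.5,2,1.1,6.0,0,0,0,0.3,2,0.6,6.0]

```text
time_s: 8.48
tcp_pos: [432.6, -266.6, 118.4]
tcp_rot: [[-0.938, 0.0, 0.348], [-0.348, -0.0, -0.938], [-0.0, -1.0, 0.001]]
wrist_force: [0.9, 0.1, -2.0]
grip_width: 59.9
```

>>> carry_out:
  deltas: [0,0,0,0,1.2,0,6.0,0,0,0,0,0.3,0,6.0,0,0,0,0,0,0,6.0,0,0,0,0,0,0,6.0,0,0,0,0,0,0,6.0]

```text
time_s: 8.9
tcp_pos: [433.7, -265.0, 105.8]
tcp_rot: [[-0.937, 0.002, 0.35], [-0.35, -0.002, -0.937], [-0.001, -1.0, 0.002]]
wrist_force: [1.0, 0.6, -2.2]
grip_width: 60.0
```

```bash
python3 - <<'E'
from h import *
s=manip.read_state();print(s["time_s"],s["tcp_pos"],s["tcp_rot"],s["grip_width"],s["wrist_force"],s["torque"])
c=cal("wrist");shot("wrist","w5");shot("side","d5");shot("scene","s5")
R=np.array(s["tcp_rot"]);M=np.array([582.7,-207.9,104]);print("M in tool",R.T@(M-s["tcp_pos"]))
b=cv2.imread("pics/d5.png")[110:220,260:410];a=cv2.imread("pics/s5.png")[150:260,110:210];
cv2.imwrite("pics/c5.png",np.hstack([cv2.resize(b,(440,323),interpolation=2),cv2.resize(a,(294,323),interpolation=2)]))
P=lambda u:s["tcp_pos"]+R@np.array([-u,0,0])
for z in(13.2,24.2,35.2): print(proj("side",P(115)+[0,0,z]),end=" ")
print(proj("side",[582,-208,128]))
E
```

```text
8.9 [ 433.6934871  -265.03792529  105.75295554] [[-0.93672388  0.00203504  0.35006319]
 [-0.35006642 -0.00152886 -0.93672363]
 [-0.00137108 -0.99999676  0.00214452]] 60.03580951968738 [ 1.02851014  0.61248325 -2.18080302] [ 0.04744925 -0.00224566 -0.0277126 ]
M in tool [-159.57762398    1.96882861   -1.36450854]
[349.64180532 167.87588012] [350.14495793 165.12318481] [350.65559997 162.32951564] [335.44326246 162.87851541]
```

View pics/c5.png

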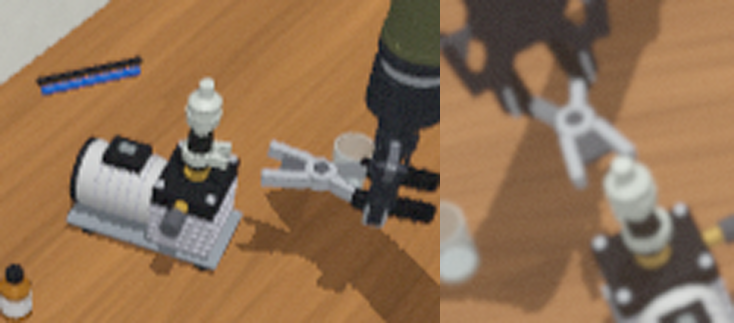

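The jaw tips in the side view, about (352,159) and (350,171), lie where predicted, straddling the ears' level (340,163). I'll advance in steps and watch the force.

>>> carry_out:
  deltas: [0,0,0,-0.4,0.15,-0.1,6.0,0,0,0,-0.6,0,0,6.0,0,0,0,-0.6,0,0,6.0,0,0,0,-0.6,0,0,6.0,0,0,0,-0.5,0,0,6.0,0,0,0,-0.4,0,0,6.0,0,0,0,0,0,0,6.0]

```text
time_s: 9.63
tcp_pos: [462.3, -252.9, 102.8]
tcp_rot: [[-0.937, 0.001, 0.35], [-0.35, 0.0, -0.937], [-0.001, -1.0, -0.0]]
wrist_force: [-0.1, -0.8, -3.1]
grip_width: 60.1
```

>>> carry_out:
  deltas: [0,0,0,-0.3,0,0,6.0,0,0,0,-0.3,0,0,6.0,0,0,0,-0.3,0,0,6.0,0,0,0,0,0,0,6.0,0,0,0,0,0,0,6.0]

```text
time_s: 10.05
tcp_pos: [469.6, -250.4, 102.8]
tcp_rot: [[-0.937, -0.0, 0.349], [-0.349, -0.0, -0.937], [0.0, -1.0, -0.0]]
wrist_force: [0.2, 0.1, -2.1]
grip_width: 60.1
```

```bash
python3 - <<'E'
from h import *
s=manip.read_state();print(s["time_s"],s["tcp_pos"],s["grip_width"],s["wrist_force"],s["torque"])
c=cal("wrist");shot("wrist","w6");shot("side","d6")
R=np.array(s["tcp_rot"]);M=np.array([582.7,-207.9,104]);print("M in tool",R.T@(M-s["tcp_pos"]))
b=cv2.imread("pics/d6.png")[120:200,290:390];a=cv2.imread("pics/w6.png")[0:200,150:400];
cv2.imwrite("pics/c6.png",np.hstack([cv2.resize(b,(400,320),interpolation=2),cv2.resize(a,(400,320),interpolation=2)]))
E
```

```text
10.05 [ 469.63380101 -250.40591159  102.80253407] 60.07001363922905 [ 0.20030961  0.06918412 -2.09833536] [0.04103256 0.00660142 0.01453509]
M in tool [-120.79131759   -1.20524478   -0.39595378]
```

View pics/c6.png

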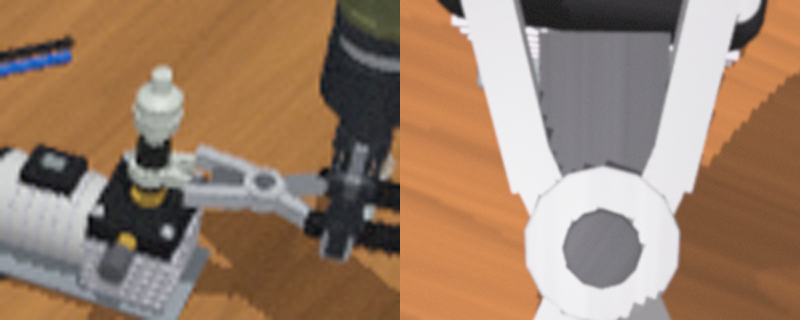

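The side view shows the jaws just straddling the ears (ears at (185,168), jaws above and below). I'll advance to look for the throat stop.

>>> carry_out:
  deltas: [0,0,0,-0.25,-0.1,0,6.0,0,0,0,-0.25,0,0,6.0,0,0,0,-0.2,0,0,6.0,0,0,0,0,0,0,6.0,0,0,0,0,0,0,6.0]

```text
time_s: 10.57
tcp_pos: [476.3, -247.9, 103.8]
tcp_rot: [[-0.937, -0.0, 0.349], [-0.349, 0.0, -0.937], [0.0, -1.0, -0.0]]
wrist_force: [0.5, 1.0, -2.4]
grip_width: 60.3
```

>>> carry_out:
  deltas: [0,0,0,-0.15,0,0,6.0,0,0,0,0,0,0,6.0,0,0,0,0,0,0,6.0]

```text
time_s: 10.82
tcp_pos: [477.5, -247.5, 103.8]
tcp_rot: [[-0.937, -0.0, 0.349], [-0.349, -0.0, -0.937], [0.0, -1.0, -0.0]]
wrist_force: [-1.1, 0.6, -3.5]
grip_width: 60.1
```

>>> carry_out:
  deltas: [0,0,0,-0.15,0,0,6.0,0,0,0,0,0,0,6.0,0,0,0,0,0,0,6.0]

```text
time_s: 11.07
tcp_pos: [479.0, -246.9, 103.8]
tcp_rot: [[-0.937, -0.0, 0.349], [-0.349, -0.0, -0.937], [0.0, -1.0, 0.0]]
wrist_force: [-0.0, 0.1, -1.5]
grip_width: 60.1
```

```bash
python3 - <<'E'
from h import *
s=manip.read_state();print(s["time_s"],s["tcp_pos"],s["grip_width"],s["wrist_force"],s["torque"])
R=np.array(s["tcp_rot"]);M=np.array([582.7,-207.9,104]);print("M in tool",R.T@(M-s["tcp_pos"]))
E
```

```text
11.0667 [ 478.98656388 -246.92238016  103.80807842] 60.14973954575757 [-0.01763589  0.14540073 -1.48598208] [-0.00534138 -0.00988197  0.00027679]
M in tool [-110.81093058   -0.19504825   -0.39930054]
```

>>> carry_out:
  deltas: [0,0,0,-0.15,0,0,6.0,0,0,0,0,0,0,6.0,0,0,0,0,0,0,6.0]

```text
time_s: 11.32
tcp_pos: [480.4, -246.4, 103.8]
tcp_rot: [[-0.937, -0.0, 0.349], [-0.349, -0.0, -0.937], [0.0, -1.0, 0.0]]
wrist_force: [-0.0, 0.3, -2.3]
grip_width: 60.2
```

>>> carry_out:
  deltas: [0,0,0,-0.15,0,0,6.0,0,0,0,0,0,0,6.0,0,0,0,0,0,0,6.0]

```text
time_s: 11.57
tcp_pos: [481.8, -245.9, 103.8]
tcp_rot: [[-0.937, 0.0, 0.349], [-0.349, -0.0, -0.937], [-0.0, -1.0, 0.0]]
wrist_force: [-0.3, 0.7, -2.0]
grip_width: 59.8
```

```bash
python3 - <<'E'
from h import *
s=manip.read_state();print(s["time_s"],s["tcp_pos"],s["grip_width"],s["wrist_force"],s["torque"],s["tau"])
E
```

```text
11.5667 [ 481.83647829 -245.86654804  103.81310602] 59.78510130873281 [-0.31862657  0.68762264 -2.00772697] [ 0.033949    0.0304537  -0.06161885] [-2.72641290e-02 -3.83003247e+01 -3.56232002e+00 -2.91351146e+01
  4.32868983e-03 -1.51944644e-02 -5.54688071e-03]
```

>>> carry_out:
  deltas: [0,0,0,0.4,0,0,6.0,0,0,0,0,0,0,5.9,0,0,0,0,0,0,5.9,0,0,0,0,0,0,5.9]

```text
time_s: 11.9
tcp_pos: [477.8, -247.5, 103.8]
tcp_rot: [[-0.937, -0.0, 0.348], [-0.348, -0.0, -0.937], [0.0, -1.0, 0.0]]
wrist_force: [0.4, -1.1, -2.1]
grip_width: 59.4
```

```bash
cat >> h.py <<'E'
def prof(name,z=134,ds=(-4,0,4,8)):
    s=manip.read_state();c=cal("wrist");im=shot("wrist",name);g=cv2.cvtColor(im,cv2.COLOR_RGB2GRAY)
    H=np.radians(20.5);x=np.array([np.cos(H),np.sin(H)]);y=np.array([-x[1],x[0]]);M=np.array([582.7,-207.9])
    print("t",s["time_s"],"w",round(s["grip_width"],2),"F",s["wrist_force"].round(1),"T",s["torque"].round(3),"tcp",s["tcp_pos"].round(1))
    L=np.arange(-26,27,1.0)
    for d in ds:
        P=np.array([proj("wrist",[*(M+d*x+l*y),z],c) for l in L],np.float32)
        v=cv2.remap(g,P[None,:,0],P[None,:,1],cv2.INTER_LINEAR)[0]
        print(d,P[26].round(),"".join(" .:-=+*#%@"[min(9,int(k)//26)] for k in v))
E
python3 -c "
from h import *
print('l=-26(right)..+26(left)');prof('w7',ds=(-12,-10,-8,-6,-4,-2,0,2,4,6,8,10))"
```

```text
l=-26(right)..+26(left)
t 11.9 w 59.4 F [ 0.4 -1.1 -2.1] T [-0.013 -0.008 -0.017] tcp [ 477.8 -247.5  103.8]
-12 [276.  15.] %%%%%%%%%%%%+:..::::::::::::............=%%%%%%%%%*%%
-10 [276.   7.] ::*%%%%%%%%%=:=+++-::::::::......-***+-.-#%%%%%%%%%%%
-8 [276.  -1.]                                   ..     ........::::
-6 [275.  -9.]                                                      
-4 [275. -17.]                                                      
-2 [275. -25.]                                                      
0 [275. -33.]                                                      
2 [275. -42.]                                                      
4 [275. -50.]                                                      
6 [275. -59.]                                                      
8 [275. -68.]                                                      
10 [275. -77.]
```

>>> carry_out:
  deltas: [0,0,0,0.1,0,0,5.8,0,0,0,0.1,-0.02,0,5.75,0,0,0,0,-0.02,0,5.65,0,0,0,0,-0.02,0,5.6,0,0,0,0,0,0,5.6,0,0,0,0,0,0,5.6]

```text
time_s: 12.45
tcp_pos: [476.2, -248.0, 104.5]
tcp_rot: [[-0.937, 0.0, 0.349], [-0.349, -0.0, -0.937], [0.0, -1.0, 0.0]]
wrist_force: [0.3, 1.5, -2.7]
grip_width: 56.4
```

```bash
sed -i 's/np.arange(-26,27,1.0)/np.arange(-20,20.1,0.5)/; s/P\[26\]/P[40]/; s/ds=(-4,0,4,8)/ds=(-13,-11.5,-10.5,-9.5,-8.8)/' h.py
python3 -c "
from h import *
prof('w8')"
```

```text
t 12.45 w 56.38 F [ 0.3  1.5 -2.7] T [ 0.032 -0.025  0.001] tcp [ 476.2 -248.   104.5]
-13 [276.  12.] %%%%%%%%%%%%%%*=-.::::::::::::::::::::::::::..::::...............-+#%%%%%%%%%%%%%
-11.5 [276.   6.] %%%%%%%%%%%%%%+=...:::::::::::::::::::::::.......................:=+%%%%%%%%%%%%%
-10.5 [276.   2.] %%%%%%%%%%%%%#+=--===+++::::::::::::::::::............:+*+++++==:.-+#%%%%%%%%%%%%
-9.5 [276.  -1.]                                                                                  
-8.8 [276.  -4.]
```

>>> carry_out:
  deltas: [0,0,0,0,-0.02,0,5.5,0,0,0,0,0,0,5.5,0,0,0,0,-0.02,0,5.4,0,0,0,0,0,0,5.4,0,0,0,0,-0.02,0,5.3,0,0,0,0,0,0,5.3,0,0,0,0,0,0,5.3]

```text
time_s: 13.08
tcp_pos: [475.7, -248.7, 105.0]
tcp_rot: [[-0.938, -0.001, 0.348], [-0.348, -0.001, -0.938], [0.001, -1.0, 0.0]]
wrist_force: [-1.1, -3.0, -2.7]
grip_width: 53.4
```

```bash
python3 -c "
from h import *
prof('w9',ds=(-13,-11.5,-10.5,-10))"
```

```text
t 13.0833 w 53.42 F [-1.1 -3.  -2.7] T [-0.585  0.323 -0.317] tcp [ 475.7 -248.7  105. ]
-13 [274.  10.] %%%%%%%%%%%%%%%+=:.::::::::::::::::::::::::........::::::....-+#%%%%%%%%%%%%%%%%%
-11.5 [274.   4.] %%%%%%%%%%%%%%#+-....::::::::::::::::::...............::.....:=*%%%%%%%%%%%%%%%%%
-10.5 [274.   0.] %%%%%%%%%%%%%%*+--==++++-::::::::::::::::............-+**+++++++%%%%%%%%%%%%%%%%%
-10 [274.  -2.]
```

>>> carry_out:
  deltas: [0,0,0,0,-0.02,0,5.2,0,0,0,0,0,0,5.2,0,0,0,0,-0.02,0,5.1,0,0,0,0,0,0,5.1,0,0,0,0,0,0,5.1]

```text
time_s: 13.55
tcp_pos: [475.6, -248.2, 105.3]
tcp_rot: [[-0.937, -0.001, 0.348], [-0.348, -0.0, -0.937], [0.001, -1.0, -0.0]]
wrist_force: [-2.5, -3.5, -2.1]
grip_width: 51.3
```

```bash
python3 -c "
from h import *
prof('w10',ds=(-13,-11.5,-10.5,-10))"
```

```text
t 13.55 w 51.31 F [-2.5 -3.5 -2.1] T [-0.714  0.659 -0.217] tcp [ 475.6 -248.2  105.3]
-13 [276.  11.] %%%%%%%%%%%%%%%%%%+-:::::::::::::::::::::-------=========:..:=*%%%%%%%%%%%%%%%%%%
-11.5 [276.   5.] %%%%%%%%%%%%%%%%%#+:.::::::::::::::::::......................-+#%%%%%%%%%%%%%%%%%
-10.5 [276.   1.] %%%%%%%%%%%%%%%%%*+++++*+++-::::::::::..............:=+++++====*%%%%%%%%%%%%%%%%%
-10 [276.  -1.]        ..........                                    ...........:::::::::::::----
```

>>> carry_out:
  deltas: [0,0,0,0.1,0,0,5.1,0,0,0,0,-0.02,0,5.05,0,0,0,0,0,0,5.0,0,0,0,0,0,0,5.0,0,0,0,0,0,0,5.0]

```text
time_s: 14.02
tcp_pos: [475.3, -248.3, 105.7]
tcp_rot: [[-0.937, 0.0, 0.349], [-0.349, 0.0, -0.937], [-0.0, -1.0, 0.0]]
wrist_force: [-2.4, -2.6, -1.2]
grip_width: 50.3
```

```bash
python3 -c "
from h import *
prof('w11',ds=(-13,-11.5,-11,-10.5))"
```

```text
t 14.0167 w 50.27 F [-2.4 -2.6 -1.2] T [-0.553  0.313 -0.202] tcp [ 475.3 -248.3  105.7]
-13 [276.  10.] #%%%%%%%%%%%%%%%%%#+-::::::::::::::::::::::-----========-...-+#%%%%%%%%%%%%%%%%%*
-11.5 [276.   4.] #%%%%%%%%%%%%%%%%%*=:.::::--:::::::::::.....................:=*%%%%%%%%%%%%%%%%%%
-11 [276.   2.] %%%%%%%%%%%%%%%%%%*+====+++=:::::::::::.............:==--::::=*%%%%%%%%%%%%%%%%%%
-10.5 [276.   0.] %%%%%%%%%%%%%%%%%%*+++++++*+-:::::::::..............-++++++===*%%%%%%%%%%%%%%%%%%
```

>>> carry_out:
  deltas: [0,0,0,0,-0.02,0,4.95,0,0,0,0,0,0,4.9,0,0,0,0,0,0,4.9,0,0,0,0,0,0,4.9]

```text
time_s: 14.4
tcp_pos: [475.0, -248.4, 105.8]
tcp_rot: [[-0.937, -0.0, 0.349], [-0.349, -0.0, -0.937], [0.0, -1.0, -0.0]]
wrist_force: [-2.1, -3.0, -1.5]
grip_width: 49.2
```

```bash
python3 -c "
from h import *
prof('w12',ds=(-13,-11.5,-11,-10.5))"
```

```text
t 14.4 w 49.17 F [-2.1 -3.  -1.5] T [-0.611  0.511 -0.232] tcp [ 475.  -248.4  105.8]
-13 [276.   9.] +%%%%%%%%%%%%%%%%%%*=::::::::::::::::::::::::-----=====-...:=#%%%%%%%%%%%%%%%%%#-
-11.5 [276.   3.] *%%%%%%%%%%%%%%%%%#+-:::----:::::::::::....................:=*%%%%%%%%%%%%%%%%%%=
-11 [276.   1.] *%%%%%%%%%%%%%%%%%#+++++++++-::::::::::............:===---::=*%%%%%%%%%%%%%%%%%%=
-10.5 [276.  -1.]
```

>>> carry_out:
  deltas: [0,0,0,0,-0.01,0,4.85,0,0,0,0,0,0,4.8,0,0,0,0,0,0,4.8,0,0,0,0,0,0,4.8]

```text
time_s: 14.78
tcp_pos: [475.7, -248.1, 106.0]
tcp_rot: [[-0.937, 0.001, 0.349], [-0.349, 0.0, -0.937], [-0.001, -1.0, 0.0]]
wrist_force: [-1.3, -2.5, -2.9]
grip_width: 48.5
```

```bash
python3 -c "
from h import *
prof('w13',ds=(-13,-11.5,-11))"
```

```text
t 14.7833 w 48.47 F [-1.3 -2.5 -2.9] T [-0.485  0.262 -0.244] tcp [ 475.7 -248.1  106. ]
-13 [276.  12.] .-#%%%%%%%%%%%%%%%%%*=:.::------=======================:..:=#%%%%%%%%%%%%%%%%%#-:
-11.5 [276.   6.] .=%%%%%%%%%%%%%%%%%%*=--------:::::::...........::::---...:=*%%%%%%%%%%%%%%%%%%=:
-11 [276.   4.] .+%%%%%%%%%%%%%%%%%%*+++++++++::::::::............:===---::-*%%%%%%%%%%%%%%%%%%+:
```

>>> carry_out:
  deltas: [0,0,0,0,-0.02,0,4.75,0,0,0,0,0,0,4.7,0,0,0,0,0,0,4.7,0,0,0,0,0,0,4.7]

```text
time_s: 15.17
tcp_pos: [475.6, -248.2, 106.3]
tcp_rot: [[-0.937, 0.001, 0.349], [-0.349, -0.0, -0.937], [-0.001, -1.0, 0.0]]
wrist_force: [0.3, -2.5, -2.6]
grip_width: 47.2
```

```bash
python3 -c "
from h import *
prof('w14',ds=(-13,-11.5,-11))"
```

```text
t 15.1667 w 47.16 F [ 0.3 -2.5 -2.6] T [-0.471  0.042 -0.224] tcp [ 475.6 -248.2  106.3]
-13 [276.  12.] ..+%%%%%%%%%%%%%%%%%%*=::---==========================-..:=*%%%%%%%%%%%%%%%%%#-::
-11.5 [276.   6.] .:*%%%%%%%%%%%%%%%%%%+=----===-:::::........:::----==-:..:-+%%%%%%%%%%%%%%%%%%+::
-11 [276.   4.] ::*%%%%%%%%%%%%%%%%%#+++++++++=:::::............:=+====----+%%%%%%%%%%%%%%%%%%+::
```

>>> carry_out:
  deltas: [0,0,0,0,-0.01,0,4.65,0,0,0,0,0,0,4.6,0,0,0,0,0,0,4.6,0,0,0,0,0,0,4.6]

```text
time_s: 15.55
tcp_pos: [475.3, -248.3, 106.3]
tcp_rot: [[-0.937, 0.0, 0.349], [-0.349, -0.0, -0.937], [-0.0, -1.0, 0.0]]
wrist_force: [0.8, -2.1, -1.0]
grip_width: 46.4
```

```bash
python3 -c "
from h import *
prof('w15',ds=(-13,-11.5,-11))"
```

```text
t 15.55 w 46.36 F [ 0.8 -2.1 -1. ] T [-0.412  0.019 -0.209] tcp [ 475.3 -248.3  106.3]
-13 [276.  10.] ..:*%%%%%%%%%%%%%%%%%#+-:::---=======================-...=*%%%%%%%%%%%%%%%%%%=:::
-11.5 [276.   4.] :.-#%%%%%%%%%%%%%%%%%#+========-::::........::::--===:...-+%%%%%%%%%%%%%%%%%%+:::
-11 [276.   3.] :.-#%%%%%%%%%%%%%%%%%*+++++++++=::::............:=+===----+#%%%%%%%%%%%%%%%%%*:::
```

>>> carry_out:
  deltas: [0,0,0,0,-0.02,0,4.55,0,0,0,0,0,0,4.5,0,0,0,0,0,0,4.5,0,0,0,0,0,0,4.5]

```text
time_s: 15.93
tcp_pos: [475.0, -248.5, 106.4]
tcp_rot: [[-0.937, -0.0, 0.349], [-0.349, -0.0, -0.937], [0.0, -1.0, 0.0]]
wrist_force: [-2.4, -2.8, -2.4]
grip_width: 45.5
```

```bash
python3 -c "
from h import *
prof('w16',ds=(-13,-11.5,-11))"
```

```text
t 15.9333 w 45.5 F [-2.4 -2.8 -2.4] T [-0.459  0.248 -0.19 ] tcp [ 475.  -248.5  106.4]
-13 [276.   9.] ...=%%%%%%%%%%%%%%%%%%*=:::::---====================-:..-+%%%%%%%%@%%%%%%%%%+::::
-11.5 [276.   3.] :.:+%%%%%%%%%%%%%%%%%%++========::::.........:::-----:..:=%%%%%%%%%%%%%%%%%%*::::
-11 [276.   1.] :.:*%%%%%%%%%%%%%%%%%%++++**++*+::::...........:=++====-=+#%%%%%%%%%%%%%%%%%#::::
```

>>> carry_out:
  deltas: [0,0,0,0,-0.01,0,4.45,0,0,0,0,0,0,4.4,0,0,0,0,0,0,4.4,0,0,0,0,0,0,4.4]

```text
time_s: 16.32
tcp_pos: [474.7, -248.6, 106.4]
tcp_rot: [[-0.937, -0.001, 0.348], [-0.348, -0.0, -0.937], [0.001, -1.0, -0.0]]
wrist_force: [-2.6, -3.2, -3.3]
grip_width: 44.3
```

```bash
python3 -c "
from h import *
prof('w17',ds=(-13,-11.5,-11))"
```

```text
t 16.3167 w 44.27 F [-2.6 -3.2 -3.3] T [-0.615  0.527 -0.256] tcp [ 474.7 -248.6  106.4]
-13 [276.   8.] ::.:*%%%%%%%%%%%%%%%%%#+:..:::---===================:..:+#%%%%%%%%%%%%%%%%%*:::::
-11.5 [276.   2.] :..-#%%%%%%%%%%%%%%%%%#++=======-:::..........::----::.:=#%%%%%%%%%%%%%%%%%#-::::
-11 [276.   0.] :..-#%%%%%%%%%%%%%%%%%*+*******+-:::...........-+++======#%%%%%%%%%%%%%%%%%#-::::
```

>>> carry_out:
  deltas: [0,0,0,0,-0.02,0,4.35,0,0,0,0,0,0,4.3,0,0,0,0,0,0,4.3,0,0,0,0,0,0,4.3]

```text
time_s: 16.7
tcp_pos: [474.5, -248.6, 106.5]
tcp_rot: [[-0.937, -0.001, 0.348], [-0.348, -0.0, -0.937], [0.001, -1.0, -0.0]]
wrist_force: [-3.7, -2.8, -1.7]
grip_width: 43.5
```

```bash
python3 -c "
from h import *
prof('w18',ds=(-13,-11.5,-11))"
```

```text
t 16.7 w 43.52 F [-3.7 -2.8 -1.7] T [-0.662  0.802 -0.207] tcp [ 474.5 -248.6  106.5]
-13 [276.   7.] ::..:#%%%%%%%%%%%%%%%%%#=:.:::----=================-...-*%%%%%%%%%%%%%%%%%%=:::::
-11.5 [276.   2.] :...-#%%%%%%%%%%%%%%%%%*++++++++=-::..........:----::::-+%%%%%%%%%%%%%%%%%%+:::::
-11 [276.  -0.]     .-=================----------:..          .:-:::::::-++++++++**********-.....
```

>>> carry_out:
  deltas: [0,0,0,0.08,-0.02,0,4.25,0,0,0,0,0,0,4.2,0,0,0,0,0,0,4.2,0,0,0,0,0,0,4.2]

```text
time_s: 17.08
tcp_pos: [474.2, -248.7, 106.8]
tcp_rot: [[-0.937, -0.0, 0.349], [-0.349, -0.0, -0.937], [0.0, -1.0, -0.0]]
wrist_force: [-2.5, -3.0, -2.2]
grip_width: 42.5
```

```bash
python3 -c "
from h import *
prof('w19',ds=(-13,-12.2,-11.5,-11))"
```

```text
t 17.0833 w 42.5 F [-2.5 -3.  -2.2] T [-0.711  0.615 -0.28 ] tcp [ 474.2 -248.7  106.8]
-13 [276.   6.] ::...=%%%%%%%%%%%%%%%%%%*-..::::----===============:..-+%%%%%%%%%%%%%%%%%%+::::::
-12.2 [276.   3.] :....+%%%%%%%%%%%%%%%%%%*-::::::::.....:::---=====-...:+#%%%%%%%%%%%%%%%%%*::::::
-11.5 [276.   1.] :...:+%%%%%%%%%%%%%%%%%%*++++++++=............:----:..:+#%%%%%%%%%%%%%%%%%*::::::
-11 [276.  -1.]
```

>>> carry_out:
  deltas: [0,0,0,0,-0.01,0,4.15,0,0,0,0,0,0,4.1,0,0,0,0,0,0,4.1,0,0,0,0,0,0,4.1]

```text
time_s: 17.47
tcp_pos: [474.0, -249.0, 106.9]
tcp_rot: [[-0.937, -0.001, 0.348], [-0.348, -0.0, -0.937], [0.001, -1.0, 0.0]]
wrist_force: [-4.6, -3.3, -2.3]
grip_width: 41.6
```

```bash
python3 -c "
from h import *
prof('w20',ds=(-13,-12.2,-11.5,-11))"
```

```text
t 17.4667 w 41.56 F [-4.6 -3.3 -2.3] T [-0.766  0.734 -0.267] tcp [ 474.  -249.   106.9]
-13 [275.   5.] ::...-#%%%%%%%%%%%%%%%%%*=..::::----==============:..:+#%%%%%%%%%%%%%%%%%*:::::::
-12.2 [275.   2.] ::...=%%%%%%%%%%%%%%%%%%*=::::::::.....:::---====-...:=#%%%%%%%%%%%%%%%%%*:::::::
-11.5 [275.  -0.] ..   :=====+++++++++++++=--------:.  .  ........:.....-+*****************+:......
-11 [275.  -2.]
```

```bash
python3 - <<'E'
import cv2
for k in(14,15,16,17,18,19,20):
    g=cv2.imread(f"pics/w{k}.png",0)
    for v in(0,2): print(k,v,"".join(" .:-=+*#%@"[int(x)//26] for x in g[v,215:340]))
E
```

```text
14 0 %%%%%%%%%%%%%%%%%%%%%%%%%%%%*+=+++++*+*******++-:......................::::::-=+***+*++++*+*+++*%%%%%%%%%%%%%%%%%%%%%%%%%%%%%
14 2 %%%%%%%%%%%%%%%%%%%%%%%%%%%%*+==++++++++******+-:.....................:::::::-=++***+******+++*#%%%%%%%%%%%%%%%%%%%%%%%%%%%%%
15 0 %%%%%%%%%%%%%%%%%%%%%%%%%%%%%#++++++++********+=:.....................::::::-++*+*+++**++**++*#%%%%%%%%%%%%%%%%%%%%%%%%%%%%%%
15 2 %%%%%%%%%%%%%%%%%%%%%%%%%%%%%#+========++++++++-:.....................::::::-+++***++***+*+++*#%%%%%%%%%%%%%%%%%%%%%%%%%%%%%#
16 0 %%%%%%%%%%%%%%%%%%%%%%%%%%%%%%#++++++++++++****+-:....................:::::-++*****+*+****++*#%%%%%%%%%%%%%%%%%%%%%%%%%%%%%%+
16 2 %%%%%%%%%%%%%%%%%%%%%%%%%%%%%%%*=--:----========-....................::::::-++++++++++++++++*%%%%%%%%%%%%%%%%%%%%%%%%%%%%%%#=
17 0 =#%%%%%%%%%%%%%%%%%%%%%%%%%%%%%%*+========+++++++-...................:::::-++************++*%%%%%%%%%%%%%%%%%%%%%%%%%%%%%%#=:
17 2 =*%%%%%%%%%%%%%%%%%%%%%%%%%%%%%%*+-:::::::-------::...................::::-=+++++++++++++++*%%%%%%%%%%%%%%%%%%%%%%%%%%%%%%*=:
18 0 :=#%%%%%%%%%%%%%%%%%%%%%%%%%%%%%%*+=------========-...................:::-+*************++*%%%%%%%%%%%%%%%%%%%%%%%%%%%%%%*-..
18 2 :=*%%%%%%%%%%%%%%%%%%%%%%%%%%%%%%#+-:.....:-------:::::..............::::-==============++#%%%%%%%%%%%%%%%%%%%%%%%%%%%%%%+-..
19 0 ::-+%%%%%%%%%%%%%%%%%%%%%%%%%%%%%%#+=::.::::-----=-:....................-+++++++++++++++*#%%%%%%%%%%%%%%%%%%%%%%%%%%%%%%*-...
19 2 :::+%%%%%%%%%%%%%%%%%%%%%%%%%%%%%%#+=-.....:-===-----:::::..............:--------======++#%%%%%%%%%%%%%%%%%%%%%%%%%%%%%%+:...
20 0 :::-+%%%%%%%%%%%%%%%%%%%%%%%%%%%%%%#+=:......::-:::::..................:==+=+++++++++++*#%%%%%%%%%%%%%%%%%%%%%%%%%%%%%%*-....
20 2 ::::+%%%%%%%%%%%%%%%%%%%%%%%%%%%%%%#+=-.....:-======-----::::...........::::::::::-:--=*#%%%%%%%%%%%%%%%%%%%%%%%%%%%%%%+:....
```

>>> carry_out:
  deltas: [0,0,0,0,0.04,0,4.4,0,0,0,0,0.05,0,4.7,0,0,0,0,0.05,0,5.0,0,0,0,0,0.05,0,5.3,0,0,0,0,0.03,0,5.6,0,0,0,0,0,0,5.7,0,0,0,0,0,0,5.7]

```text
time_s: 18.1
tcp_pos: [474.7, -248.4, 104.8]
tcp_rot: [[-0.937, 0.0, 0.349], [-0.349, 0.0, -0.937], [-0.0, -1.0, -0.0]]
wrist_force: [0.3, -0.2, -2.3]
grip_width: 56.8
```

```bash
python3 - <<'E'
from h import *
prof('w21',ds=(-12.2,-11.5,-11,-10.5))
g=cv2.imread("pics/w21.png",0)
for v in(0,2,4): print(v,"".join(" .:-=+*#%@"[int(x)//26] for x in g[v,205:350]))
E
```

```text
t 18.1 w 56.83 F [ 0.3 -0.2 -2.3] T [-0.003 -0.008  0.003] tcp [ 474.7 -248.4  104.8]
-12.2 [277.   3.] %%%%%%%%%%%%%*=:.........::::::::::::.............::...............-=*%%%%%%%%%%%
-11.5 [277.   1.] %%%%%%%%%%%%%+=:........-++++++++=-::............:::...............:=*%%%%%%%%%%%
-11 [277.  -1.]                                                                                  
-10.5 [277.  -3.]                                                                                  
0 %%%%%%%%%%%%%%%%%%%%%*+=-:...........................::::..................::.::::-=++++++++*+++**+-:..............:-=+*%%%%%%%%%%%%%%%%%%%%%%%%%
2 %%%%%%%%%%%%%%%%%%%%%#+==-..........................:::::......................::::-------=========:...............:=++#%%%%%%%%%%%%%%%%%%%%%%%%%
4 %%%%%%%%%%%%%%%%%%%%%%*+=-:.........................::::......................::::::::::::::::.....................-=+*%%%%%%%%%%%%%%%%%%%%%%%%%%
```

The fixed ear now sits 5.5 mm clear of its jaw while the jaws are about 27 mm apart. The ears therefore span at most 21 mm, which means the clip has clicked. I'll open a little more and draw the pliers straight off.

>>> carry_out:
  deltas: [0,0,0,0,0.05,0,5.9,0,0,0,0,0,0,6.0,0,0,0,0.3,0,0,6.0,0,0,0,0.5,0,0,6.0,0,0,0,0.7,0,0,6.0,0,0,0,1,0,0,6.0,0,0,0,1,0,0,6.0,0,0,0,1,0,0,6.0]

```text
time_s: 18.82
tcp_pos: [430.8, -265.0, 104.3]
tcp_rot: [[-0.938, -0.0, 0.348], [-0.348, -0.0, -0.938], [0.0, -1.0, 0.0]]
wrist_force: [1.3, -0.8, -2.3]
grip_width: 60.4
```

>>> carry_out:
  deltas: [0,0,0,0.6,-0.5,0,6.0,0,0,0,0,-2,0,6.0,0,-3,0,0,-2.5,-1,6.0,0,-3.8,0,-0.7,-3,-2,6.0,0,0,0,-1,-2,-2.5,6.0,0,0,0,-1,-1,-2.5,6.0,0,0,0,-1,-0.4,-2,6.0,0,0,0,-1.3,0,-0.5,6.0]

```text
time_s: 19.48
tcp_pos: [425.1, -147.1, 220.3]
tcp_rot: [[-0.888, 0.001, 0.459], [-0.459, -0.003, -0.888], [-0.0, -1.0, 0.003]]
wrist_force: [0.5, 0.7, -2.2]
grip_width: 59.8
```

>>> carry_out:
  deltas: [0,0,0,0,0,0,6.0,0,0,0,0,0,0,6.0,0,0,0,0,0,0,6.0]

```text
time_s: 19.73
tcp_pos: [424.9, -150.6, 218.3]
tcp_rot: [[-0.89, -0.0, 0.456], [-0.456, -0.001, -0.89], [0.001, -1.0, 0.0]]
wrist_force: [0.3, -0.5, -2.0]
grip_width: 60.2
```

```bash
python3 - <<'E'
from h import *
s=manip.read_state();print(s["time_s"],s["tcp_pos"],s["tcp_rot"],s["grip_width"],s["wrist_force"],s["torque"])
c=cal("wrist");im=shot("wrist","w22");np.save("w22.npy",np.array([*c[:3],*c[3].ravel()]))
p=proj("wrist",[590,-205,134],c);print(p)
a=cv2.imread("pics/w22.png");x=int(np.clip(p[0]-50,0,460));y=int(np.clip(p[1]-40,0,340));print(x,y)
cv2.imwrite("pics/c22.png",np.hstack([cv2.resize(a[y:y+100,x:x+100],(400,400),interpolation=2),cv2.resize(a[0:300,130:430],(400,400),interpolation=2)]))
E
```

```text
19.7333 [ 424.93846791 -150.57215841  218.30302833] [[-8.89893083e-01 -4.21259209e-04  4.56168965e-01]
 [-4.56168688e-01 -6.16084701e-04 -8.89893111e-01]
 [ 6.55914388e-04 -9.99999721e-01  3.56084253e-04]] 60.21738353657262 [ 0.28019877 -0.4619996  -1.95182184] [ 0.02154875 -0.00734928  0.01220044]
[486.3885356   19.30777133]
436 0
```

View pics/c22.png

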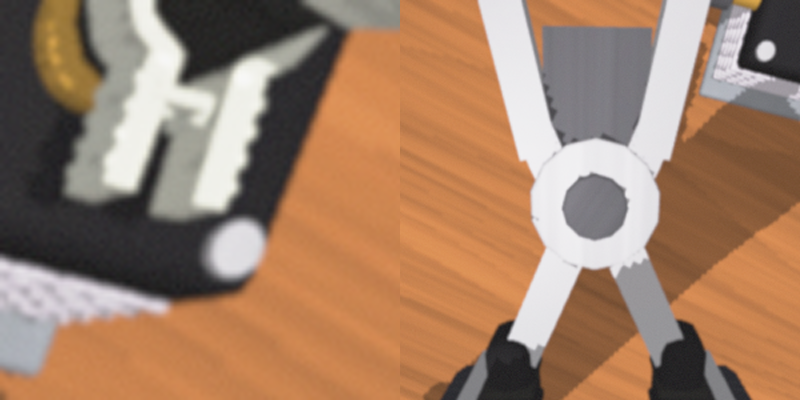

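The clip is seen shut: its ears are nearly parallel and close together at (103..150,188) and (195..238,205). The pliers' pivot is at (276,156), so they still sit in the fingers as first grasped. I'm carrying them back to the tray.

>>> carry_out:
  deltas: [0,5,0,0,0,0,6.0,0,6,0,0,0,0,6.0,0,6,0,0,0,0,6.0,0,5.3,0,0,0,0,6.0,0,0,0,-0.5,0,-1,6.0,0,0,0,-1,0,-2,6.0,0,0,0,-1.4,0,-2.7,6.0,0,0,0,-1.4,0,-2.7,6.0]

```text
time_s: 20.45
tcp_pos: [461.4, -61.7, 218.2]
tcp_rot: [[-0.996, -0.0, 0.085], [-0.085, 0.0, -0.996], [0.0, -1.0, -0.0]]
wrist_force: [0.4, 0.5, -2.2]
grip_width: 59.9
```

>>> carry_out:
  deltas: [0,0,0,-1.4,0,-2.7,6.0,0,0,0,-1.4,0,-2.7,6.0,0,0,0,-1.4,0,-2.7,6.0,0,0,0,-1.4,0,-2.7,6.0,0,0,0,-1.4,1,-2.7,6.0,0,0,0,-1.4,1,-2.7,6.0,0,0,0,-1.4,1,-2.7,6.0,0,0,0,-1.4,1,-2.7,6.0]

```text
time_s: 21.12
tcp_pos: [554.8, 163.7, 177.4]
tcp_rot: [[-0.996, -0.001, 0.087], [-0.087, 0.0, -0.996], [0.001, -1.0, -0.0]]
wrist_force: [0.4, -0.4, -1.7]
grip_width: 59.7
```

>>> carry_out:
  deltas: [0,0,0,-0.7,2.5,-1.4,6.0,0,0,0,-0.3,3,-0.8,6.0,0,0,0,0,3,0,6.0,0,0,0,0,3,0,6.0,0,0,0,0,2,0,6.0,0,0,0,0,1,0,6.0,0,0,0,0,0,0,6.0,0,0,0,0,0,0,6.0]

```text
time_s: 21.78
tcp_pos: [562.7, 185.5, 33.5]
tcp_rot: [[-0.996, -0.0, 0.086], [-0.086, 0.001, -0.996], [0.0, -1.0, -0.001]]
wrist_force: [0.9, 0.2, -2.4]
grip_width: 60.0
```

```bash
python3 - <<'E'
from h import *
d=np.load("w22.npy");c=(d[0],d[1],d[2],d[3:].reshape(4,4))
W=lambda x,y:ray("wrist",436+(x+.5)/4-.5,(y+.5)/4-.5,134,c)[:2]
print("span",np.linalg.norm(W(104,187)-W(232,208)), "ear ends",W(104,187),W(232,208))
s=manip.read_state();R=np.array(s["tcp_rot"]);print(s["time_s"],s["tcp_pos"],R[:,0],s["grip_width"],s["wrist_force"])
print("shift",R.T@(np.array([562.3,183.8,1.8])-s["tcp_pos"]),"heading",np.degrees(np.arctan2(-R[1,0],-R[0,0])))
E
```

```text
span 20.119130474176135 ear ends [ 571.43642242 -200.75865923] [ 577.94200261 -219.79695846]
21.7833 [562.7119745  185.53964268  33.52846325] [-9.96291807e-01 -8.60382606e-02  2.28299460e-04] 60.04328469399782 [ 0.85853979  0.24295084 -2.35345801]
shift [ 0.55287905 31.72769762  1.71434793] heading 4.935731686991667
```

>>> carry_out:
  deltas: [0,0,0,0,1,0.17,6.0,0,0,0,0,1,0,6.0,0,0,0,0,0.6,0,6.0,0,0,0,0,0.2,0,6.0,0,0,0,0,0,0,6.0,0,0,0,0,0,0,6.0]

```text
time_s: 22.28
tcp_pos: [562.6, 183.8, 5.3]
tcp_rot: [[-0.996, 0.0, 0.086], [-0.086, 0.0, -0.996], [-0.0, -1.0, -0.0]]
wrist_force: [0.2, -0.2, -2.0]
grip_width: 60.0
```

>>> carry_out:
  deltas: [0,0,0,0,0.15,0,6.0,0,0,0,0,0,0,6.0,0,0,0,0,0,0,6.0]

```text
time_s: 22.53
tcp_pos: [562.7, 183.7, 4.0]
tcp_rot: [[-0.996, 0.0, 0.086], [-0.086, -0.0, -0.996], [-0.0, -1.0, 0.0]]
wrist_force: [-0.5, 0.4, -1.8]
grip_width: 60.3
```

>>> carry_out:
  deltas: [0,0,0,0,0.15,0,6.0,0,0,0,0,0,0,6.0,0,0,0,0,0,0,6.0]

```text
time_s: 22.78
tcp_pos: [562.6, 183.6, 2.2]
tcp_rot: [[-0.996, -0.0, 0.085], [-0.085, -0.0, -0.996], [0.0, -1.0, 0.0]]
wrist_force: [0.5, -0.1, -2.0]
grip_width: 60.3
```

Not yet in contact. I'll go on in 1 mm steps.

>>> carry_out:
  deltas: [0,0,0,0,0.1,0,6.0,0,0,0,0,0,0,6.0,0,0,0,0,0,0,6.0]

```text
time_s: 23.03
tcp_pos: [562.7, 183.7, 1.8]
tcp_rot: [[-0.996, 0.0, 0.085], [-0.085, -0.0, -0.996], [-0.0, -1.0, 0.0]]
wrist_force: [-2.0, -1.7, 3.6]
grip_width: 59.9
```

>>> carry_out:
  deltas: [0,0,0,0,0.1,0,6.0,0,0,0,0,0,0,6.0,0,0,0,0,0,0,6.0]

```text
time_s: 23.28
tcp_pos: [562.9, 183.7, 1.6]
tcp_rot: [[-0.996, 0.001, 0.085], [-0.085, -0.001, -0.996], [-0.0, -1.0, 0.001]]
wrist_force: [-4.1, -2.2, 8.6]
grip_width: 60.1
```

Contact with the ribs came at the expected height. I'll ease the load, open, and rise.

>>> carry_out:
  deltas: [0,0,0,0,-0.15,0,6.0,0,0,0,0,0,0,6.1,0,0,0,0,0,0,6.2,0,0,0,0,0,0,6.4,0,0,0,0,0,0,7.0,0,0,0,0,0,0,8.0,0,0,0,0,0,0,8.5,0,0,0,0,0,0,8.5]

```text
time_s: 23.95
tcp_pos: [562.7, 183.7, 1.8]
tcp_rot: [[-0.996, 0.0, 0.086], [-0.086, 0.0, -0.996], [-0.0, -1.0, -0.0]]
wrist_force: [-0.1, 1.3, 0.5]
grip_width: 84.7
```

>>> carry_out:
  deltas: [0,0,0,0,0,0,8.5,0,0,0,0,0,0,8.5,0,0,0,0,-0.5,0,8.5,0,0,0,0,-1.5,0,8.5,0,0,0,0,-2,0,8.5,0,0,0,0,-3,0,8.5,0,0,0,0,-3,0,8.5,0,0,0,0,-3,0,8.5]

```text
time_s: 24.62
tcp_pos: [562.4, 184.0, 134.4]
tcp_rot: [[-0.996, 0.001, 0.086], [-0.086, 0.0, -0.996], [-0.001, -1.0, -0.0]]
wrist_force: [-0.3, 0.0, -0.5]
grip_width: 84.9
```

>>> carry_out:
  deltas: [0,0,0,0,-2,0,8.5,0,0,0,0,0,0,8.5,0,0,0,0,0,0,8.5,0,0,0,0,0,0,8.5]

```text
time_s: 24.95
tcp_pos: [562.3, 183.4, 151.8]
tcp_rot: [[-0.996, -0.0, 0.086], [-0.086, -0.001, -0.996], [0.0, -1.0, 0.001]]
wrist_force: [0.1, -0.9, -0.1]
grip_width: 85.0
```

```bash
python3 - <<'E'
from h import *
s=manip.read_state();print(s["time_s"],s["tcp_pos"],s["grip_width"],s["wrist_force"])
shot("wrist","w30");shot("side","d30");shot("scene","s30")
w=cv2.imread("pics/w30.png");d=cv2.imread("pics/d30.png")[100:320,180:420];sc=cv2.imread("pics/s30.png")[150:290,80:440]
cv2.imwrite("pics/c30.png",np.vstack([np.hstack([cv2.resize(w,(440,330)),cv2.resize(d,(360,330),interpolation=2)]),cv2.resize(sc,(800,270),interpolation=2)[:270]]))
E
```

```text
24.95 [562.28186244 183.41874542 151.84680372] 84.97276998147544 [ 0.14148029 -0.88714114 -0.09179757]
```

View pics/c30.png

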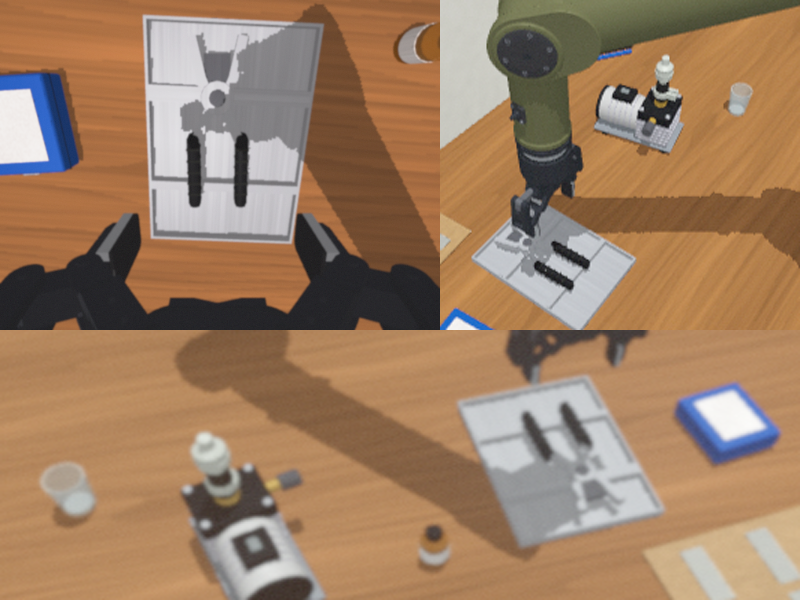

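The pliers lie flat across both ribs, jaws open, pivot at (215,97) in the wrist panel. The filter, bottle, beaker and box all stand as before, and the gripper is clear. I'm handing in.

```bash
python3 -c "
from bench import manip
print(manip.hand_in())"
```

```text
the job is handed in; nothing more can be done
None
```

The clip is shut and the pliers are back flat on the tray's ribs. I handed the job in at about 25 s of robot time.

- **Squeeze:** I put the jaws over the ears and closed the handles in 1 mm steps, down to about 41.6 mm over the grips. The sideways and forward wrist force stayed at about 6 N or less.
- **Clip:** I saw no distinct click while squeezing. With the jaws reopened the ears stayed closed. After I drew the pliers off, they measured about 20 mm over their ends, against about 27 mm gaping. The force on the clip itself could not be measured, so I can't show directly that it stayed under 30 N; the clip looked whole.
- **Pliers:** They touched down on the ribs at the height where I first gripped them. The last pictures show them lying across both ribs with the jaws open.
- **Surroundings:** The filter, bottle, beaker and slide box look to be where they started, and the gripper touches nothing. I checked this by eye only.

No check failed. I never felt the ears bottom on the throat stop before squeezing, so I judged how far to push the pliers on from position alone.

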